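# Fill the two empty pockets of a covered flap box

### The job

The flap box has one empty wide pocket and one empty narrow pocket; its other pockets hold short tins hidden under the flaps, so feel for the empty ones by pressing on the flaps. Lift the thick tin out of its holder, stand it upright on the open bench and let go, then take it again across its broad faces and lower it through the flaps of the empty wide pocket; put the thin tin into the empty narrow pocket upright in the same way. Both tins must stand upright on the pocket floor and be let go, and the hammer and the glass weight must stay where they are.

Things in the scene. Friction and masses are not known exactly. Their poses are not given: they have to be found in the camera images.
- flap_box: Plywood box fixed to the bench, 100 (x) x 334 (y) x 102 mm. Origin: centre of its underside. Between front and back boards (inner faces 80 mm apart, tops at 102 mm) a deck at 70 mm height has five flap-covered pockets in a row along y: narrow, wide, narrow, wide, narrow, 18 mm apart. Pocket floors are 6 to 8 mm above the bench. One narrow and one wide pocket are empty; which ones cannot be seen.
- tin_holder: Dark steel holder fixed to the bench, foot 90 (x) x 80 (y) x 6 mm. Two upright walls, 40 mm long (x), 50 mm apart (y), tops 100 mm above the bench, cover the broad faces of the thick tin; the tin's narrow edges, facing along the holder's x, stick out 8 mm at each end and are free. Origin: centre of its underside.
- thick_tin: Plain metal tin, 56 (x) x 46 (y) x 92 mm high, plus a black screw cap 10 mm high, 20 mm across, on top, 12 mm off centre towards +x; about 0.22 kg. Starts upright in the holder, its x along the holder's x, underside 6 mm above the bench. Origin: centre of its underside. In the box its x lies along the box's x, either way round.
- thin_tin: Like the thick tin, cap included, but 56 (x) x 30 (y) x 92 mm high; about 0.16 kg. Starts upright on the open bench. Origin: centre of its underside, z up.
- pocket1 (a point): Centre of the flaps of pocket 1 (narrow: 42 mm along the box's y, 64 mm along x), at deck height; pocket 1 is at the box's -y end. Two 3 mm aluminium flaps meet in the middle and hinge on the two sides that face along y: pushed with under 1.5 N they drop inside the empty pocket and spring back; over a hidden short tin they stop hard within 8 mm.
- pocket2 (a point): Centre of the flaps of pocket 2 (wide: 58 mm along the box's y, 64 mm along x), at deck height; pocket 1 is at the box's -y end. Two 3 mm aluminium flaps meet in the middle and hinge on the two sides that face along y: pushed with under 1.5 N they drop inside the empty pocket and spring back; over a hidden short tin they stop hard within 8 mm.
- pocket3 (a point): Centre of the flaps of pocket 3 (narrow: 42 mm along the box's y, 64 mm along x), at deck height; pocket 1 is at the box's -y end. Two 3 mm aluminium flaps meet in the middle and hinge on the two sides that face along y: pushed with under 1.5 N they drop inside the empty pocket and spring back; over a hidden short tin they stop hard within 8 mm.
- pocket4 (a point): Centre of the flaps of pocket 4 (wide: 58 mm along the box's y, 64 mm along x), at deck height; pocket 1 is at the box's -y end. Two 3 mm aluminium flaps meet in the middle and hinge on the two sides that face along y: pushed with under 1.5 N they drop inside the empty pocket and spring back; over a hidden short tin they stop hard within 8 mm.
- pocket5 (a point): Centre of the flaps of pocket 5 (narrow: 42 mm along the box's y, 64 mm along x), at deck height; pocket 1 is at the box's -y end. Two 3 mm aluminium flaps meet in the middle and hinge on the two sides that face along y: pushed with under 1.5 N they drop inside the empty pocket and spring back; over a hidden short tin they stop hard within 8 mm.
- hammer: Bystander: the hammer with a wooden handle lying at the right of the bench; leave it alone.
- glass_weight: Bystander: the clear domed weight with a knob, 62 mm across and 34 mm high, standing on the bench near the tin holder; leave it alone.
Mind the look-alikes: they are no part of the job. Leave any orange look-alike of the thin_tin alone.

How it is judged:
By the outcome, as a careful person would: the job done as asked, in the order asked, and still so for the second after the job is handed in, with the robot touching nothing.
It also fails if it takes over 72 s, if anything falls off the work surface, if the arm or the gripper's body presses on something with over 40 N, if the wrist force passes 120 N, or if a joint passes its speed limit or range.

### The arm

A 6-joint arm with a two-finger parallel gripper is mounted at the origin on a cart in front of the work surface, level with it; the furniture and walls round the work are solid. World frame = base frame: x ahead of the robot, y to its left, z up, the work surface at z = 0. Lengths are in m, angles in degrees, forces in N, time in s.
With the tool pointing down it reaches from about 0.3 to 0.85 m from the base axis. Payload 4.2 kg.
Tool frame: the origin (TCP) lies between the finger pads; the fingertips stand finger_overhang ahead of it and the grasp point (between the pads) lies 8 mm behind it (finger_overhang is the distance from the TCP to the fingertips, in m); z points along the fingers, y is the direction in which the jaws open and shut (so a half turn about z gives the same grasp; the last joint's range is limited). The gripper opens to 91 mm and grips with 3 to 60 N. Pads are 32 mm wide; open, the fingers measure 118 mm over their backs; the gripper's body (76 mm by 178 mm) begins 60 mm behind the grasp point.
Start: joints at [62.166, 18.312, 89.639, -0, 72.044, -1.146], TCP at [0.258, 0.514, 0.225] pointing down, gripper open.
Joint ranges: [-177.97, 177.97], [-48.28, 115.42], [12.27, 149.76], [-77.06, 257.06], [2.81, 150.46], [-146.56, 146.56]. Speed limits (degrees/s): [147.25, 147.25, 180, 180, 180, 180].

### API

Orientations are given as a 3x3 rotation matrix whose columns are the frame's x, y, z axes.
In Python, from station import * gives the robot as it stands.
- The arm moves only by the tool servo_tool, never from a script. Its argument "series" is text: rows parted by semicolons, each of 7 numbers parted by spaces: the shift along the tool's x, y, z in mm, then the turn, a rotation vector about the tool's x, y, z in units of 5 degrees (1.0 is 5 degrees), then the opening, from 0 (shut) to 1 (fully open). In form: tx ty tz ax ay az hand; .... A call has 1 to 20 rows; each row shifts and turns the pose as measured when the row begins, along the tool's axes as they then stand; what a row does not reach is not made up. A row lasts 1/8 s, in which the tool goes at most 62.5 mm and 10.7 degrees, less where a joint would pass 70% of its speed; a pose out of reach is approached as far as the arm can. A call with a gripper value outside its range is refused whole. The fingers move at their own pace and stop on an object; "squeeze" is the grip in N (left out, the last holds). Time passes only in rows, so rows that do not move let the fingers close. It gives the time, the measured TCP pose, the force and the opening at its end, in the units of the state.
- get_obs(): the state, without advancing time (a new reading comes with each control period).
- read_camera(name): name is "scene" or "top" or "wrist"; returns the picture (384x512x3 uint8, red, green, blue); there is no depth.
- get_calibration(name): a dict with "fx", "fy", "cx", "cy" (pixels), "R" (3x3) and "t" (3): a world point X has camera coordinates R X + t. Camera axes: x right, y down, z forward; pixel columns grow to the right and rows downward; lengths in m; the calibration is good to about 2 mm. A picture is of the moment at which its call begins: read the wrist's pose just before it. get_calibration takes no time and is no camera call; for the wrist camera it gives the pose at the moment of the call.
- finish_job(): hands the job in, once; it reports no verdict.
The state is a dict: "time": time; "joint_positions": joint angles; "dq": joint speeds; "joint_torque": joint torques, N m; "eef_pos": TCP position; "eef_rot": TCP orientation; "wrist_force": force on the tool from outside, world axes, zero at the start; "moment": the same for the moment, N m; "gripper_width": opening from 0.0 (shut) to 1.0 (fully open).
Only numpy, scipy, OpenCV 4.12 (cv2) and the standard library are available. Lean on these libraries where they do the work, as an engineer would, in place of code of your own. Each camera call takes 0.05 s, during which the arm holds its last target.

## Working session

There is one attempt and no reset: what is moved stays moved. The work goes in short steps, Python scripts to look and compute and a tool call to move; the robot and the scene stay as the last step left them, time stands still between calls to the robot, and variables do not carry over. Pictures are saved under pics/ and viewed, and the job is handed in when it is done.

Besides the shell and the picture viewer there is one more tool, called after "Call:" by a JSON object that holds its "api" and its "payload", one argument or row to a line. servo_tool: Moves the arm, as the interface text tells. Its arguments: {"type":"object","properties":{"series":{"type":"string"},"squeeze":{"type":"number"}},"required":["series"]}

```bash
ls; mkdir -p pics
python3 - <<'E'
from station import *
import cv2,numpy as np
o=get_obs()
for k in o: print(k,np.round(o[k],4).tolist())
for n in ("scene","top","wrist"):
    c=get_calibration(n); print(n,{k:np.round(v,4).tolist() for k,v in c.items()})
    im=read_camera(n); cv2.imwrite(f"pics/{n}0.png",im[:,:,::-1])
E
```

```text
pics
time 0.0
joint_positions [62.1682, 18.3521, 89.708, -0.0018, 72.0438, -1.1459]
dq [-0.0339, -0.1148, -0.0236, 0.06, 0.0179, 0.087]
joint_torque [-0.0012, -41.2462, -23.1978, 0.0724, 0.0458, -0.0002]
eef_pos [0.258, 0.5133, 0.2241]
eef_rot [[-0.8935, 0.4491, -0.0008], [0.4491, 0.8935, -0.0016], [0.0, -0.0018, -1.0]]
wrist_force [0.1644, 0.0284, -0.107]
moment [-0.0344, -0.0418, -0.0104]
gripper_width 0.9969
scene {'fx': 397.6164, 'fy': 397.6164, 'cx': 254.1354, 'cy': 190.4021, 'R': [[0.6353, -0.772, -0.019], [-0.5471, -0.4326, -0.7166], [0.545, 0.4657, -0.6972]], 't': [-0.3051, 0.3493, 0.7813]}
top {'fx': 356.4724, 'fy': 356.4724, 'cx': 254.2265, 'cy': 192.4179, 'R': [[0.0148, -0.9997, -0.0215], [-0.9832, -0.0106, -0.1821], [0.1818, 0.0239, -0.983]], 't': [0.0198, 0.5067, 1.091]}
wrist {'fx': 312.2946, 'fy': 312.2946, 'cx': 255.4015, 'cy': 195.804, 'R': [[0.4494, 0.8933, -0.0019], [0.8643, -0.4343, 0.2537], [0.2258, -0.1157, -0.9673]], 't': [-0.5738, -0.0294, 0.3915]}
```

View pics/top0.png

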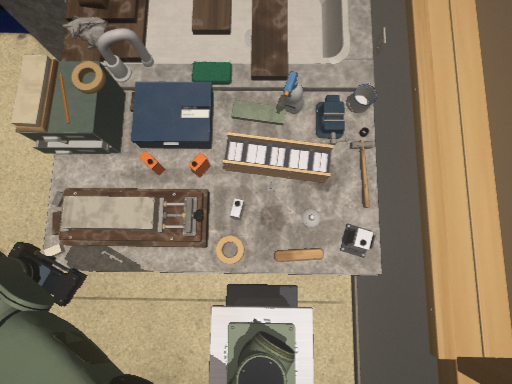

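View pics/scene0.png

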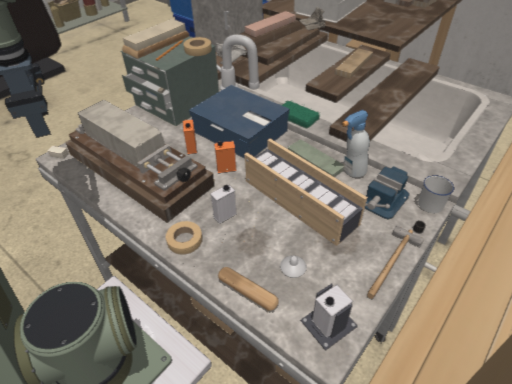

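View pics/wrist0.png

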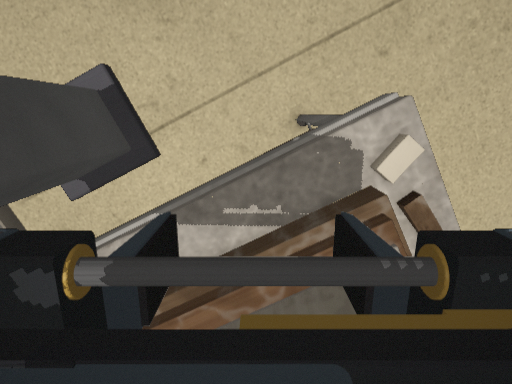

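Top view: flap box near (276,157), grey thin tin near (237,208), thick tin in its holder near (357,239), glass weight near (311,217), hammer near (365,170). There are three candidates for the thin tin: grey (237,208), and orange (152,162) and (200,163). The plain grey one fits, because the orange ones are the look-alikes. I'll confirm that in enlarged crops.

Run:
```python
import cv2,numpy as np
t=cv2.imread("pics/top0.png"); s=cv2.imread("pics/scene0.png")
def z(im,x,y,w,h,k,n): cv2.imwrite("pics/"+n,cv2.resize(im[y:y+h,x:x+w],None,fx=k,fy=k,interpolation=cv2.INTER_CUBIC))
z(t,215,125,130,60,6,"t_box.png")
a=t[190:230,217:257];b=t[215:265,330:380]
A=cv2.resize(a,(400,400),interpolation=cv2.INTER_CUBIC);B=cv2.resize(b,(400,400),interpolation=cv2.INTER_CUBIC)
cv2.imwrite("pics/t_tins.png",np.hstack([A,B]))
a=s[175:230,200:255];b=s[275:345,295:365]
A=cv2.resize(a,(400,400),interpolation=cv2.INTER_CUBIC);B=cv2.resize(b,(400,400),interpolation=cv2.INTER_CUBIC)
cv2.imwrite("pics/s_tins.png",np.hstack([A,B]))
```

```text
(no output)
```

View pics/t_box.png

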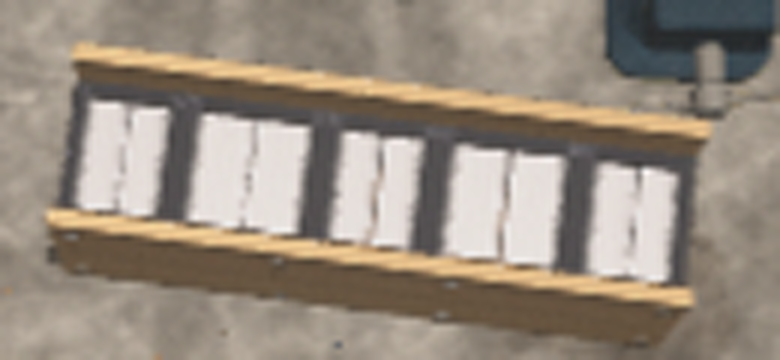

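View pics/t_tins.png

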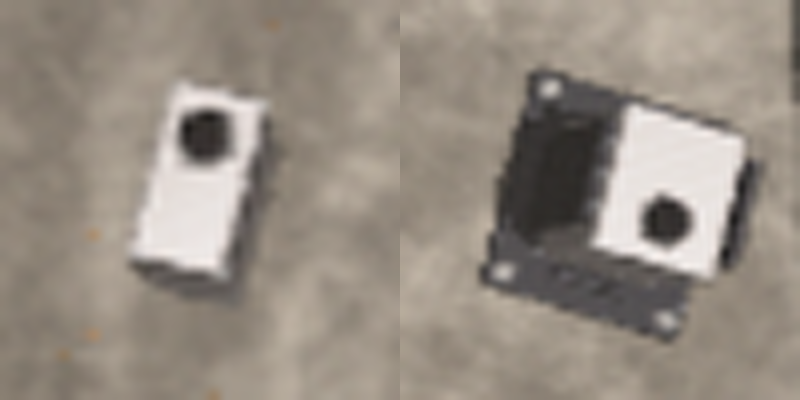

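View pics/s_tins.png

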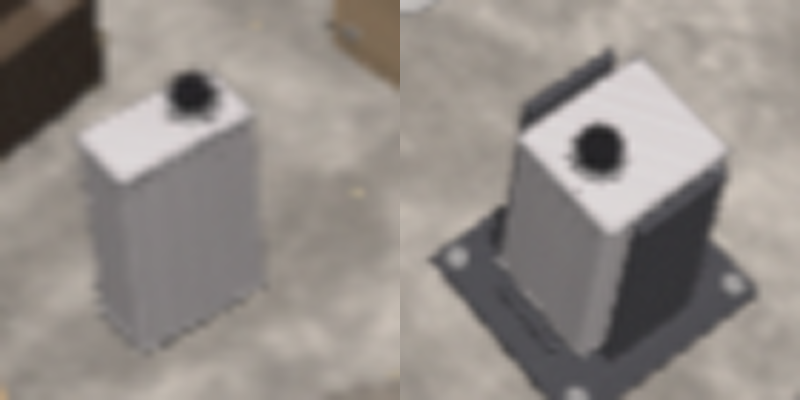

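The crops confirm it. The left crop is the plain grey thin tin with its cap at the far end, and the right one is the thick tin in the dark holder with its cap on the robot side. Next I'll measure poses from the top camera.

```bash
cat > h.py <<'E'
from station import *
import cv2,numpy as np
def ray(cal,uv,z):
    uv=np.atleast_2d(uv).astype(float)
    d=np.c_[(uv[:,0]-cal['cx'])/cal['fx'],(uv[:,1]-cal['cy'])/cal['fy'],np.ones(len(uv))]
    R=np.array(cal['R']);t=np.array(cal['t']);C=-R.T@t; D=d@R
    s=(z-C[2])/D[:,2]; return C+s[:,None]*D
def proj(cal,X):
    X=np.atleast_2d(X);p=X@np.array(cal['R']).T+np.array(cal['t'])
    return np.c_[cal['fx']*p[:,0]/p[:,2]+cal['cx'],cal['fy']*p[:,1]/p[:,2]+cal['cy']]
def blobs(im,mask,amin):
    c,_=cv2.findContours(mask.astype(np.uint8),cv2.RETR_EXTERNAL,cv2.CHAIN_APPROX_NONE)
    return [k for k in c if cv2.contourArea(k)>amin]
def rect(cal,c,z):
    P=ray(cal,c[:,0,:],z)[:,:2]*1000
    r=cv2.minAreaRect(P.astype(np.float32)); return r
E
python3 - <<'E'
from h import *
try: print("overhang",finger_overhang)
except Exception as e: print(e)
im=cv2.imread("pics/top0.png"); cal=get_calibration("top")
K=4
big=cv2.resize(im,None,fx=K,fy=K,interpolation=cv2.INTER_CUBIC)
hsv=cv2.cvtColor(big,cv2.COLOR_BGR2HSV)
m=((hsv[...,2]>195)&(hsv[...,1]<30))
for c in blobs(big,m,200*1):
    c=(c+0.5)/K-0.5
    u=c[:,0].mean(0)
    if not(215<u[0]<380 and 125<u[1]<265): continue
    z=0.07 if u[1]<185 else (0.092 if u[0]<250 else 0.098)
    r=rect(cal,c,z); print(np.round(u,1),z,np.round(r[0],1),np.round(r[1],1),round(r[2],1))
E
```

```text
overhang 0.011
[363.2 238.5] 0.098 [ 361.9 -299.2] [43.7 54. ] 73.4
[236.3 207.3] 0.092 [451.5  79.2] [27.8 54. ] 76.4
[320.  161.2] 0.07 [ 603.4 -180.4] [40. 60.] 83.5
[303.2 159.5] 0.07 [ 610.2 -127.5] [27.7 59.5] 83.2
[294.  158.4] 0.07 [613.4 -99.1] [27.9 59.3] 83.0
[277.2 156.2] 0.07 [619.9 -45.6] [39.8 59.2] 83.0
[256.1 153. ] 0.07 [628.  22.] [56.1 59.8] 83.2
[235.  150.6] 0.07 [636.3  89.6] [39.8 59.3] 83.1
```

Run:
```python
from h import *
im=cv2.imread("pics/scene0.png"); cal=get_calibration("scene")
K=4
big=cv2.resize(im,None,fx=K,fy=K,interpolation=cv2.INTER_CUBIC)
hsv=cv2.cvtColor(big,cv2.COLOR_BGR2HSV)
m=((hsv[...,2]>185)&(hsv[...,1]<30))
for c in blobs(big,m,200*1):
    c=(c+0.5)/K-0.5
    u=c[:,0].mean(0)
    if not(205<u[0]<370 and 140<u[1]<330): continue
    z=0.07 if (u[0]>245 and u[1]<240) else (0.092 if u[0]<250 else 0.098)
    r=rect(cal,c,z); print(np.round(u,1),z,np.round(r[0],1),np.round(r[1],1),round(r[2],1))
# caps: darkest blob centroid at top plane of cap
for n,boxs in (("top",[(217,190,40,40,.102),(355,225,20,25,.108)]),("scene",[(215,178,25,20,.102),(320,290,20,20,.108)])):
    im=cv2.imread(f"pics/{n}0.png").max(2); cal=get_calibration(n)
    for x,y,w,h,z in boxs:
        p=im[y:y+h,x:x+w]; ys,xs=np.where(p<60); print(n,len(xs),np.round(ray(cal,[[xs.mean()+x,ys.mean()+y]],z)[0]*1000,1))
for n in("top","scene"):
    c=get_calibration(n);print(n,np.round(-np.array(c['R']).T@c['t'],3))
```

```text
[300.6 325.5] 0.098 [ 276.7 -280.5] [12.3  5.6] 63.2
[259.  309.9] 0.098 [ 253.9 -202.5] [10.8 13.1] 32.7
[283.1 313.3] 0.098 [ 275.5 -241.8] [27.1 54.2] 62.3
[363.8 308.5] 0.098 [ 379.4 -354.3] [32.2 40.5] 14.1
[244.7 302. ] 0.092 [ 250.8 -166.4] [12.9 41.6] 7.6
[335.5 299.4] 0.098 [ 365.6 -301.6] [44.2 63.5] 74.5
[331.9 279. ] 0.098 [ 398.2 -273.5] [15.3 29.7] 72.9
[351.  272.8] 0.098 [ 436.6 -296. ] [34.4 15.5] 65.9
[366. 267.] 0.098 [ 467.8 -312.1] [18.  44.7] 43.7
[309.2 264.5] 0.098 [ 399.5 -218. ] [10.3 12.4] 71.9
[293.9 269.1] 0.098 [ 370.6 -199.6] [33.4 38.1] 44.5
[274.3 255.4] 0.098 [ 372.5 -148.8] [21.9 30.7] 12.2
[316.1 249.5] 0.098 [ 440.9 -208.6] [12.9 11.1] 55.5
[276.8 246.2] 0.098 [ 397.8 -137. ] [24.8 17.3] 14.0
[211.2 238.3] 0.092 [325.9  -4.7] [18.6 17.4] 24.5
[284.7 224.7] 0.07 [477.9 -98.6] [27.7 14.9] 81.5
[253.1 219.6] 0.07 [443.3 -29.8] [29.1 10.1] 23.6
[344.3 208. ] 0.07 [ 610.8 -181.8] [39.9 44.1] 82.6
[222.4 192.2] 0.092 [451.7  79.2] [31.  54.1] 77.1
[322.4 194.4] 0.07 [ 619.6 -114.4] [56.5 43.1] 83.2
[302.5 181.5] 0.07 [628.  -46.8] [39.9 42.2] 83.3
[284.2 169.3] 0.07 [636.   20.3] [56.9 43. ] 83.4
[266.5 158.1] 0.07 [644.8  88. ] [39.8 42.3] 83.4
top 12 [463.9  77.5 102. ]
top 25 [ 353.2 -303.4  108. ]
scene 17 [460.7  73.  102. ]
scene 37 [ 347.7 -297.7  108. ]
top [ 3.000e-01 -1.000e-03  1.165e+00]
scene [-0.041 -0.448  0.789]
```

```bash
cat >> h.py <<'E'
from scipy.spatial.transform import Rotation as Ro
def Rt(yaw):
    a=np.radians(yaw); y=np.array([np.cos(a),np.sin(a),0]); z=np.array([0,0,-1.]); return np.c_[np.cross(y,z),y,z]
def go(x,y,z,yaw,step=60,n=None):
    """rows (mm, 5deg units) from the current pose to target TCP (mm), tool down, jaw axis yaw"""
    o=get_obs();R=np.array(o['eef_rot']);p=np.array(o['eef_pos'])*1000
    T=np.array([x,y,z],float);w=Ro.from_matrix(R.T@Rt(yaw)).as_rotvec(degrees=True)
    d=T-p; n=n or int(max(1,np.ceil(np.linalg.norm(d)/step),np.ceil(np.linalg.norm(w)/10)))
    nr=max(1,int(np.ceil(np.linalg.norm(w)/10)))
    print("t",round(o['time'],2),"p",p.round(1),"d",d.round(1),"w",w.round(1),"f",np.round(o['wrist_force'],1),"grip",round(o['gripper_width'],3),"rows",n)
    for i in range(n):
        s=R.T@(d/n); ww=w/nr/5 if i<nr else np.zeros(3)
        print(np.round(s,1).tolist(),np.round(ww,2).tolist())
        R=R@Ro.from_rotvec(ww*5,degrees=True).as_matrix()
        if i>=nr: print("same to end");break
E
python3 -c "
from h import *
go(612,-113,130,83)"
```

```text
t 0.15 p [258.1 513.4 224.4] d [ 353.9 -626.4  -94.4] w [ -0.1  -0.  -19.7] f [0.2 0.3 0.8] grip 1.002 rows 13
[-46.0, -30.8, 7.3] [-0.01, -0.0, -1.97]
[-40.0, -38.2, 7.3] [-0.01, -0.0, -1.97]
[-32.9, -44.5, 7.3] [0.0, 0.0, 0.0]
same to end
```

Call:
{"api": "servo_tool", "payload": {
  "series": "-46 -31 5 0 0 -2 0; -40 -38 5 0 0 -2 0; -33 -44 5 0 0 0 0; -33 -44 5 0 0 0 0; -33 -44 5 0 0 0 0; -33 -44 5 0 0 0 0; -33 -44 5 0 0 0 0; -33 -44 5 0 0 0 0; -33 -44 5 0 0 0 0; -33 -44 5 0 0 0 0; -33 -44 5 0 0 0 0; -33 -44 5 0 0 0 0"
}}

```text
time: 1.65
eef_pos: [0.6044, -0.0684, 0.1604]
eef_rot: [[-0.995, 0.098, -0.001], [0.098, 0.995, 0.001], [0.001, 0.001, -1.0]]
wrist_force: [0.2, 0.4, 0.1]
gripper_width: 0.008
```

```bash
python3 -c "
from h import *
go(612,-113,110,83)"
```

```text
t 1.65 p [604.4 -68.4 160.4] d [  7.6 -44.6 -50.4] w [ 0.  -0.   1.4] f [0.2 0.4 0.1] grip 0.008 rows 2
[-6.0, -21.8, 25.2] [0.01, -0.01, 0.28]
[-6.5, -21.7, 25.2] [0.0, 0.0, 0.0]
same to end
```

Call:
{"api": "servo_tool", "payload": {
  "series": "-6 -22 25 0 0 0.3 0; -7 -22 25 0 0 0 0; 0 0 15 0 0 0 0; 0 0 8 0 0 0 0; 0 0 0 0 0 0 0"
}}

```text
time: 2.28
eef_pos: [0.6139, -0.1176, 0.0836]
eef_rot: [[-0.992, 0.13, -0.001], [0.13, 0.992, 0.001], [0.001, 0.001, -1.0]]
wrist_force: [-0.4, 0.1, 0.4]
gripper_width: 0.004
```

```bash
python3 -c "
from h import *
go(612,-113,81,83,n=1)"
```

```text
t 2.27 p [ 613.9 -117.6   83.6] d [-1.9  4.6 -2.6] w [ 0.1 -0.1 -0.4] f [-0.4  0.1  0.4] grip 0.004 rows 1
[2.5, 4.3, 2.6] [0.01, -0.01, -0.09]
```

Call:
{"api": "servo_tool", "payload": {
  "series": "2.5 4 0 0 0 -0.1 0; 0 0 4 0 0 0 0; 0 0 4 0 0 0 0; 0 0 4 0 0 0 0"
}}

```text
time: 2.78
eef_pos: [0.6132, -0.1113, 0.0739]
eef_rot: [[-0.993, 0.118, 0.004], [0.118, 0.993, 0.001], [-0.004, 0.001, -1.0]]
wrist_force: [-0.3, 0.4, 1.3]
gripper_width: 0.006
```

Call:
{"api": "servo_tool", "payload": {
  "series": "0 0 4 0 0 0 0; 0 0 4 0 0 0 0; 0 0 4 0 0 0 0"
}}

```text
time: 3.15
eef_pos: [0.6134, -0.1114, 0.0611]
eef_rot: [[-0.993, 0.118, 0.004], [0.118, 0.993, 0.001], [-0.004, 0.001, -1.0]]
wrist_force: [0.8, -0.7, 1.1]
gripper_width: 0.005
```

Pocket 2 gave no hard stop down to 20 mm below the deck at about 1 N, so it is the empty wide pocket. Next I'll probe pocket 3.

Call:
{"api": "servo_tool", "payload": {
  "series": "0 0 -32 0 0 0 0; 0 35 -2 0 0 0 0; 0 33 0 0 0 0 0; 0 0 0 0 0 0 0"
}}

```text
time: 3.65
eef_pos: [0.6211, -0.0432, 0.0942]
eef_rot: [[-0.993, 0.12, 0.002], [0.12, 0.993, 0.001], [-0.002, 0.001, -1.0]]
wrist_force: [0.1, 0.5, 1.3]
gripper_width: 0.003
```

```bash
python3 -c "
from h import *
go(620,-45.6,82,83,n=1)"
```

```text
t 3.65 p [621.1 -43.2  94.2] d [ -1.1  -2.4 -12.2] w [0.1 0.1 0.1] f [0.1 0.5 1.3] grip 0.003 rows 1
[0.8, -2.6, 12.2] [0.01, 0.02, 0.02]
```

Call:
{"api": "servo_tool", "payload": {
  "series": "1 -2.5 10 0 0 0 0; 0 0 3 0 0 0 0; 0 0 4 0 0 0 0; 0 0 3 0 0 0 0"
}}

```text
time: 4.15
eef_pos: [0.6192, -0.0484, 0.0722]
eef_rot: [[-0.993, 0.122, 0.001], [0.122, 0.993, 0.0], [-0.001, 0.0, -1.0]]
wrist_force: [-0.7, 1.0, 1.0]
gripper_width: 0.005
```

Call:
{"api": "servo_tool", "payload": {
  "series": "0 0 3 0 0 0 0; 0 0 3 0 0 0 0; 0 0 3 0 0 0 0"
}}

```text
time: 4.53
eef_pos: [0.6194, -0.0489, 0.0628]
eef_rot: [[-0.992, 0.123, 0.002], [0.123, 0.992, 0.0], [-0.002, 0.0, -1.0]]
wrist_force: [-0.3, 0.7, 1.8]
gripper_width: 0.009
```

Pocket 3 also gave way, to 18 mm below the deck at about 1.8 N, so it is the empty narrow pocket. Now for the thick tin.

Call:
{"api": "servo_tool", "payload": {
  "series": "0 0 -50 0 0 0 0; 0 0 -55 0 0 2 0; 0 0 0 0 0 2 1"
}}

```text
time: 4.9
eef_pos: [0.6187, -0.0488, 0.1687]
eef_rot: [[-0.886, 0.464, -0.002], [0.464, 0.886, 0.0], [0.002, -0.001, -1.0]]
wrist_force: [0.2, 0.4, -0.8]
gripper_width: 0.083
```

```bash
python3 -c "
from h import *
go(362,-299,180,-16.6)"
```

```text
t 4.9 p [618.7 -48.8 168.7] d [-256.7 -250.2   11.3] w [-0.1 -0.1 79. ] f [ 0.2  0.4 -0.8] grip 0.083 rows 8
[13.9, -42.6, -1.3] [-0.0, -0.0, 1.97]
[6.4, -44.4, -1.4] [-0.0, -0.0, 1.97]
[-1.3, -44.8, -1.4] [-0.0, -0.0, 1.97]
[-8.9, -43.9, -1.4] [-0.0, -0.0, 1.97]
[-16.3, -41.7, -1.4] [-0.0, -0.0, 1.97]
[-23.3, -38.3, -1.4] [-0.0, -0.0, 1.97]
[-29.5, -33.8, -1.4] [-0.0, -0.0, 1.97]
[-34.8, -28.2, -1.4] [-0.0, -0.0, 1.97]
```

Call:
{"api": "servo_tool", "payload": {
  "series": "14 -42 -2 0 0 2 1; 6 -44 -2 0 0 2 1; -1 -45 -2 0 0 2 1; -9 -44 -2 0 0 2 1; -16 -42 -2 0 0 2 1; -23 -38 0 0 0 2 1; -29 -34 0 0 0 2 1; -35 -28 0 0 0 2 1; 0 0 0 0 0 0 1"
}}

```text
time: 6.02
eef_pos: [0.3479, -0.2965, 0.1782]
eef_rot: [[0.345, 0.939, -0.001], [0.939, -0.345, -0.002], [-0.002, -0.0, -1.0]]
wrist_force: [0.1, 0.2, -0.2]
gripper_width: 0.999
```

```bash
python3 -c "
from h import *
go(362,-299,150,-16.6)
im=read_camera('wrist');cv2.imwrite('pics/w1.png',im[:,:,::-1])"
```

```text
t 6.03 p [ 347.9 -296.5  178.2] d [ 14.1  -2.5 -28.2] w [-0.   0.1 -3.6] f [ 0.1  0.2 -0.2] grip 0.999 rows 1
[2.6, 14.0, 28.2] [-0.0, 0.02, -0.71]
```

View pics/w1.png

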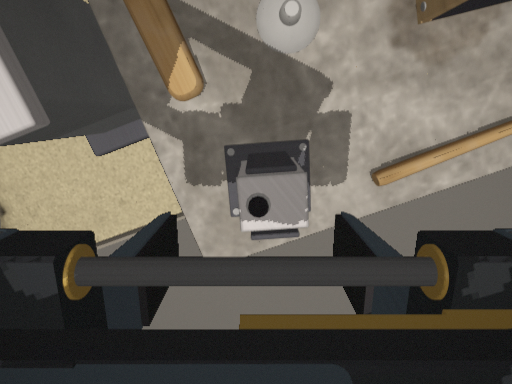

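The wrist view shows the holder under the gripper, with the tin top around (272,200) and its cap at (258,206). I'll correct the position, then descend.

Call:
{"api": "servo_tool", "payload": {
  "series": "2.5 14 28 0 0 -0.7 1; 0 0 0 0 0 0 1"
}}

```text
time: 6.32
eef_pos: [0.3647, -0.2974, 0.15]
eef_rot: [[0.28, 0.96, 0.001], [0.96, -0.28, -0.001], [-0.001, 0.002, -1.0]]
wrist_force: [0.4, 0.6, 0.2]
gripper_width: 1.003
```

```bash
python3 -c "
from h import *
go(362,-299,68,-16.6)"
```

```text
t 6.33 p [ 364.7 -297.4  150. ] d [ -2.7  -1.6 -82. ] w [0.1 0.  0.3] f [0.4 0.6 0.2] grip 1.003 rows 2
[-1.1, -1.2, 41.0] [0.02, 0.01, 0.07]
[-1.1, -1.1, 41.0] [0.0, 0.0, 0.0]
same to end
```

Call:
{"api": "servo_tool", "payload": {
  "series": "-1 -1 30 0 0 0.1 1; -1 -1 30 0 0 0 1; 0 0 20 0 0 0 1; 0 0 0 0 0 0 1"
}}

```text
time: 6.82
eef_pos: [0.3664, -0.2977, 0.0715]
eef_rot: [[0.284, 0.959, 0.006], [0.959, -0.284, -0.004], [-0.002, 0.007, -1.0]]
wrist_force: [-1.2, -0.2, -0.1]
gripper_width: 0.999
```

```bash
python3 -c "
from h import *
go(362,-299,68,-16.6)"
```

```text
t 6.83 p [ 366.4 -297.7   71.5] d [-4.4 -1.3 -3.5] w [0.4 0.1 0.1] f [-1.2 -0.2 -0.1] grip 0.999 rows 1
[-2.5, -3.9, 3.5] [0.08, 0.03, 0.02]
```

Call:
{"api": "servo_tool", "payload": {
  "series": "-2.5 -4 1 0.1 0 0 1; 0 0 0 0 0 0 1"
}}

```text
time: 7.08
eef_pos: [0.3631, -0.2994, 0.0726]
eef_rot: [[0.283, 0.959, -0.0], [0.959, -0.283, -0.004], [-0.004, 0.001, -1.0]]
wrist_force: [0.1, 0.2, -0.0]
gripper_width: 0.999
```

```bash
python3 -c "
from h import *
go(362,-299,70,-16.6)"
```

```text
t 7.08 p [ 363.1 -299.4   72.6] d [-1.1  0.4 -2.6] w [0.  0.2 0.2] f [ 0.1  0.2 -0. ] grip 0.999 rows 1
[0.1, -1.2, 2.6] [0.01, 0.04, 0.04]
```

Call:
{"api": "servo_tool", "payload": {
  "series": "0 -1 3 0 0 0 0.55; 0 0 0 0 0 0 0.55; 0 0 0 0 0 0 0.55; 0 0 0 0 0 0 0.4; 0 0 0 0 0 0 0.4",
  "squeeze": 25
}}

```text
time: 7.7
eef_pos: [0.3623, -0.2995, 0.0708]
eef_rot: [[0.283, 0.959, 0.001], [0.959, -0.283, -0.005], [-0.005, 0.003, -1.0]]
wrist_force: [0.0, 1.6, -0.4]
gripper_width: 0.61
```

```bash
python3 -c "
from h import *
go(362,-299,70,-16.6)
r=np.array(get_obs()['eef_rot']);print(r.round(3))"
```

```text
t 7.7 p [ 362.3 -299.5   70.8] d [-0.3  0.5 -0.8] w [0.1 0.3 0.2] f [ 0.   1.6 -0.4] grip 0.61 rows 1
[0.4, -0.5, 0.8] [0.03, 0.05, 0.03]
[[ 0.283  0.959  0.001]
 [ 0.959 -0.283 -0.005]
 [-0.005  0.003 -1.   ]]
```

Call:
{"api": "servo_tool", "payload": {
  "series": "0 0 -10 0 0 0 0.4; 0 0 -25 0 0 0 0.4; 0 0 -35 0 0 0 0.4; 0 0 -45 0 0 0 0.4; 0 0 0 0 0 0 0.4"
}}

```text
time: 8.32
eef_pos: [0.3616, -0.2984, 0.1895]
eef_rot: [[0.283, 0.959, -0.001], [0.959, -0.283, -0.003], [-0.003, 0.0, -1.0]]
wrist_force: [0.3, 0.3, -3.4]
gripper_width: 0.617
```

```bash
python3 -c "
from h import *
go(480,-40,150,-7)
for n in ('scene','wrist'):
  im=read_camera(n);cv2.imwrite(f'pics/{n}2.png',im[:,:,::-1])"
```

```text
t 8.32 p [ 361.6 -298.4  189.5] d [118.4 258.4 -39.5] w [-0.   0.2 -9.4] f [ 0.3  0.3 -3.4] grip 0.617 rows 5
[56.3, 8.1, 7.7] [-0.0, 0.04, -1.89]
[54.2, 17.2, 7.9] [0.0, 0.0, 0.0]
same to end
```

View pics/scene2.png

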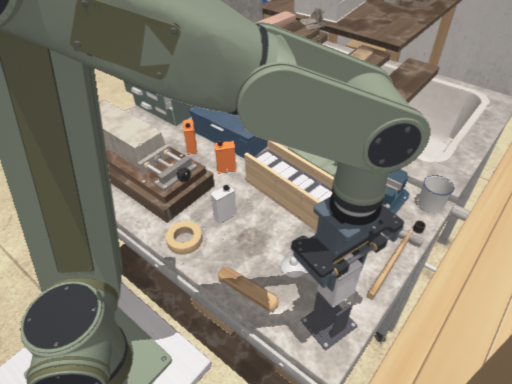

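The scene view shows the tin hanging from the gripper at (345,280), clear of the holder.

Call:
{"api": "servo_tool", "payload": {
  "series": "45 7 4 0 0 -1 0.4; 50 12 4 0 0 -0.9 0.4; 50 16 4 0 0 0 0.4; 50 16 4 0 0 0 0.4; 45 14 4 0 0 0 0.4; 28 8 10 0 0 0 0.4; 0 0 0 0 0 0 0.4"
}}

```text
time: 9.3
eef_pos: [0.4697, -0.034, 0.1425]
eef_rot: [[0.118, 0.992, -0.031], [0.993, -0.118, 0.008], [0.004, -0.031, -0.999]]
wrist_force: [-0.7, 0.3, -2.5]
gripper_width: 0.614
```

```bash
python3 -c "
from h import *
go(480,-40,75,-7)"
```

```text
t 9.3 p [469.7 -34.  142.5] d [ 10.3  -6.  -67.5] w [-1.8 -0.3  0.2] f [-0.7  0.3 -2.5] grip 0.614 rows 2
[-2.5, 6.5, 33.5] [-0.36, -0.05, 0.04]
[-2.3, 5.5, 33.7] [0.0, 0.0, 0.0]
same to end
```

Call:
{"api": "servo_tool", "payload": {
  "series": "0 2 20 -0.35 0 0 0.4; 0 0 25 0 0 0 0.4; 0 0 10 0 0 0 0.4; 0 0 0 0 0 0 0.4"
}}

```text
time: 9.8
eef_pos: [0.4676, -0.0359, 0.0832]
eef_rot: [[0.119, 0.993, -0.007], [0.993, -0.119, 0.004], [0.003, -0.008, -1.0]]
wrist_force: [0.5, 0.4, -2.5]
gripper_width: 0.614
```

```bash
python3 -c "
from h import *
go(475,-36,66,-7,n=1)"
```

```text
t 9.8 p [467.6 -35.9  83.2] d [  7.4  -0.1 -17.2] w [-0.5 -0.2  0.2] f [ 0.5  0.4 -2.5] grip 0.614 rows 1
[0.7, 7.5, 17.2] [-0.09, -0.03, 0.03]
```

Call:
{"api": "servo_tool", "payload": {
  "series": "0 0 10 -0.1 0 0 0.4; 0 0 4 0 0 0 0.4; 0 0 2 0 0 0 0.4; 0 0 1.5 0 0 0 0.4"
}}

```text
time: 10.3
eef_pos: [0.4688, -0.0365, 0.0662]
eef_rot: [[0.12, 0.993, 0.005], [0.993, -0.12, 0.002], [0.003, 0.005, -1.0]]
wrist_force: [0.7, 0.9, -2.4]
gripper_width: 0.611
```

Call:
{"api": "servo_tool", "payload": {
  "series": "0 0 1.5 -0.05 0 0 0.4; 0 0 1.5 0 0 0 0.4; 0 0 0 0 0 0 0.4"
}}

```text
time: 10.68
eef_pos: [0.4694, -0.0364, 0.0655]
eef_rot: [[0.119, 0.993, 0.011], [0.993, -0.119, 0.001], [0.003, 0.011, -1.0]]
wrist_force: [0.9, -0.0, -2.5]
gripper_width: 0.614
```

Call:
{"api": "servo_tool", "payload": {
  "series": "0 0 2 0.12 0 0 0.4; 0 0 2 0 0 0 0.4; 0 0 0 0 0 0 0.4"
}}

```text
time: 11.05
eef_pos: [0.4702, -0.036, 0.0652]
eef_rot: [[0.119, 0.993, 0.003], [0.993, -0.119, 0.003], [0.003, 0.002, -1.0]]
wrist_force: [1.2, 0.8, -2.9]
gripper_width: 0.612
```

Call:
{"api": "servo_tool", "payload": {
  "series": "0 0 4 0 0 0 0.4; 0 0 0 0 0 0 0.4"
}}

```text
time: 11.3
eef_pos: [0.471, -0.0358, 0.0644]
eef_rot: [[0.119, 0.993, 0.004], [0.993, -0.119, 0.003], [0.004, 0.004, -1.0]]
wrist_force: [0.8, 1.1, -2.7]
gripper_width: 0.61
```

```bash
python3 -c "
from h import *
go(470,-36,66,-7,n=1)
for n in ('scene',):
  im=read_camera(n);cv2.imwrite(f'pics/{n}3.png',im[:,:,::-1])
  cv2.imwrite('pics/s3c.png',cv2.resize(im[120:330,170:400,::-1],None,fx=3,fy=2.8))"
```

```text
t 11.3 p [471.  -35.8  64.4] d [-1.  -0.2  1.6] w [ 0.2 -0.2  0.1] f [ 0.8  1.1 -2.7] grip 0.61 rows 1
[-0.4, -1.0, -1.6] [0.05, -0.04, 0.03]
```

View pics/s3c.png

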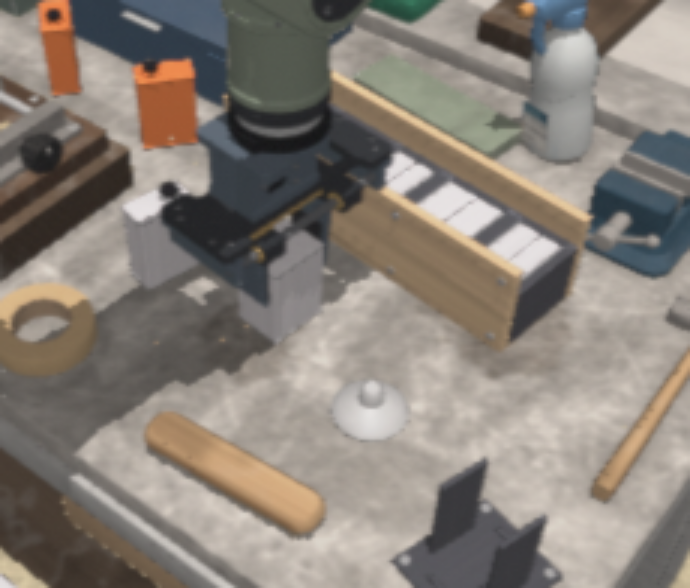

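Call:
{"api": "servo_tool", "payload": {
  "series": "0 0 4 0 0 0 0.4; 0 0 4 0 0 0 0.4"
}}

```text
time: 11.6
eef_pos: [0.4713, -0.0358, 0.0622]
eef_rot: [[0.119, 0.993, 0.004], [0.993, -0.119, 0.003], [0.004, 0.004, -1.0]]
wrist_force: [-9.0, 0.8, 38.5]
gripper_width: 0.609
```

Firm contact, so the tin is on the bench. I'll ease off and let go.

Call:
{"api": "servo_tool", "payload": {
  "series": "0 0 -1.5 0 0 0 0.4; 0 0 0 0 0 0 0.4"
}}

```text
time: 11.85
eef_pos: [0.4715, -0.0359, 0.0637]
eef_rot: [[0.119, 0.993, 0.005], [0.993, -0.119, 0.003], [0.004, 0.004, -1.0]]
wrist_force: [0.2, -0.7, -2.2]
gripper_width: 0.615
```

Call:
{"api": "servo_tool", "payload": {
  "series": "0 0 0 0 0 0 0.75; 0 0 0 0 0 0 0.95; 0 0 0 0 0 0 0.95; 0 0 -40 0 0 0 0.95; 0 0 -55 0 0 0 0.95; 0 0 -20 0 0 0 0.95; 0 0 0 0 0 0 0.95"
}}

```text
time: 12.72
eef_pos: [0.471, -0.0363, 0.1798]
eef_rot: [[0.119, 0.993, 0.001], [0.993, -0.119, 0.004], [0.004, 0.001, -1.0]]
wrist_force: [0.1, 0.0, -0.3]
gripper_width: 0.95
```

```bash
python3 -c "
from h import *
go(471,-36,140,83)
for n in ('scene','top'):
  im=read_camera(n);cv2.imwrite(f'pics/{n}4.png',im[:,:,::-1])
  if n=='scene': cv2.imwrite('pics/s4c.png',cv2.resize(im[120:330,170:400,::-1],None,fx=3,fy=2.8))"
```

```text
t 12.72 p [471.  -36.3 179.8] d [  0.    0.3 -39.8] w [  0.2  -0.1 -89.8] f [ 0.1  0.  -0.3] grip 0.95 rows 9
[0.0, -0.0, 4.4] [0.0, -0.0, -2.0]
[0.0, -0.0, 4.4] [0.0, -0.0, -2.0]
[0.0, 0.0, 4.4] [0.0, -0.0, -2.0]
[0.0, 0.0, 4.4] [0.0, -0.0, -2.0]
[0.0, 0.0, 4.4] [0.0, -0.0, -2.0]
[0.0, 0.0, 4.4] [0.0, -0.0, -2.0]
[0.0, 0.0, 4.4] [0.0, -0.0, -2.0]
[0.0, 0.0, 4.4] [0.0, -0.0, -2.0]
[0.0, 0.0, 4.4] [0.0, -0.0, -2.0]
```

View pics/s4c.png

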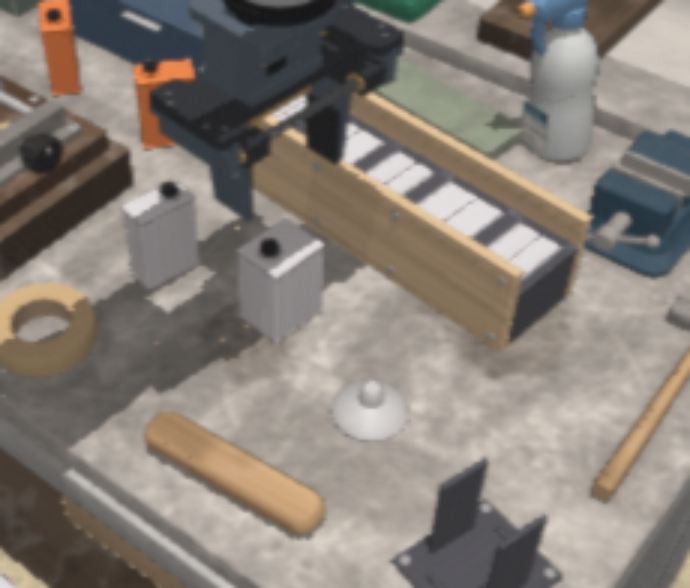

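The tin stands upright, free on the bench, at about (280,285) in the crop. Now I'll turn the jaws to regrasp across the broad faces.

Call:
{"api": "servo_tool", "payload": {
  "series": "0 0 0 0 0 -2 0.95; 0 0 0 0 0 -2 0.95; 0 0 0 0 0 -2 0.95; 0 0 0 0 0 -2 0.95; 0 0 0 0 0 -2 0.95; 0 0 0 0 0 -2 0.95; 0 0 0 0 0 -2 0.95; 0 0 0 0 0 -2 0.95; 0 0 0 0 0 -2 0.95; 0 0 0 0 0 0 0.95"
}}

```text
time: 14.08
eef_pos: [0.4597, -0.0351, 0.1602]
eef_rot: [[-0.997, 0.069, -0.038], [0.069, 0.998, 0.008], [0.039, 0.005, -0.999]]
wrist_force: [0.3, 0.3, -0.4]
gripper_width: 0.949
```

```bash
python3 -c "
from h import *
go(471,-36,79,83.05,n=1)
im=cv2.imread('pics/top4.png'); cal=get_calibration('top')
big=cv2.resize(im,None,fx=4,fy=4,interpolation=cv2.INTER_CUBIC)
cv2.imwrite('pics/t4c.png',big[480:960,760:1360])
im=read_camera('wrist');cv2.imwrite('pics/w4.png',im[:,:,::-1])
"
```

```text
t 14.07 p [459.7 -35.1 160.2] d [ 11.3  -0.9 -81.2] w [ 0.2 -2.2  3. ] f [ 0.3  0.3 -0.4] grip 0.949 rows 1
[-14.5, -0.6, 80.7] [0.05, -0.45, 0.6]
```

View pics/t4c.png

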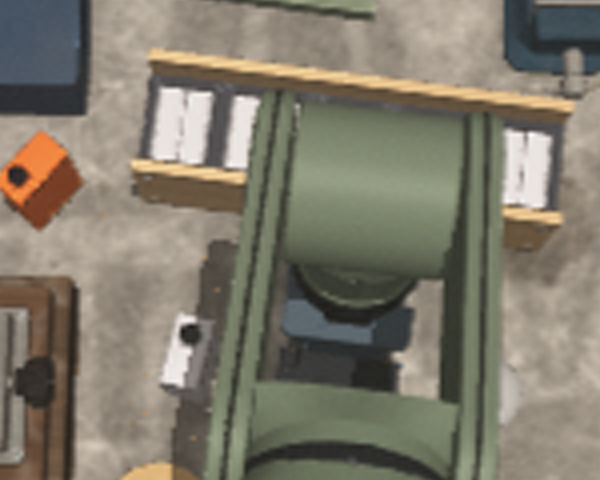

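View pics/w4.png

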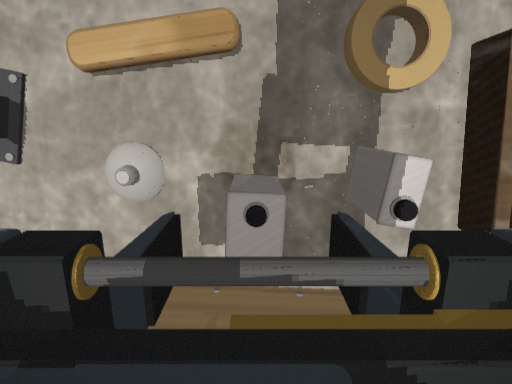

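The wrist view shows the thick tin top at (256,215), midway between the fingers, and the thin tin at (395,190). The turn made the tool drift, so I'll level it before descending.

Call:
{"api": "servo_tool", "payload": {
  "series": "-9 -0.5 5 0 -0.4 0.6 0.95; 0 0 0 0 0 0 0.95"
}}

```text
time: 14.38
eef_pos: [0.4678, -0.0361, 0.1533]
eef_rot: [[-0.992, 0.128, -0.006], [0.128, 0.992, 0.005], [0.007, 0.004, -1.0]]
wrist_force: [-0.6, 0.1, 0.7]
gripper_width: 0.946
```

```bash
python3 -c "
from h import *
go(471,-36,79,83.05,n=1)"
```

```text
t 14.38 p [467.8 -36.1 153.3] d [  3.2   0.1 -74.3] w [ 0.2 -0.4 -0.4] f [-0.6  0.1  0.7] grip 0.946 rows 1
[-3.6, 0.2, 74.3] [0.05, -0.07, -0.08]
```

Call:
{"api": "servo_tool", "payload": {
  "series": "-3 0 25 0 -0.1 -0.1 0.95; 0 0 25 0 0 0 0.95; 0 0 14 0 0 0 0.95; 0 0 6 0 0 0 0.95; 0 0 0 0 0 0 0.95"
}}

```text
time: 15.0
eef_pos: [0.4713, -0.0362, 0.0819]
eef_rot: [[-0.993, 0.121, 0.003], [0.121, 0.993, 0.004], [-0.002, 0.004, -1.0]]
wrist_force: [-0.3, -0.2, -0.2]
gripper_width: 0.95
```

```bash
python3 -c "
from h import *
go(471,-36,79,83.05,n=1)"
```

```text
t 15.0 p [471.3 -36.2  81.9] d [-0.3  0.2 -2.9] w [ 0.2  0.1 -0. ] f [-0.3 -0.2 -0.2] grip 0.95 rows 1
[0.4, 0.1, 2.9] [0.05, 0.03, -0.01]
```

Call:
{"api": "servo_tool", "payload": {
  "series": "0 0 4 0 0 0 0.95; 0 0 0 0 0 0 0.45; 0 0 0 0 0 0 0.35; 0 0 0 0 0 0 0.3; 0 0 0 0 0 0 0.3; 0 0 0 0 0 0 0.3",
  "squeeze": 40
}}

```text
time: 15.75
eef_pos: [0.4727, -0.0363, 0.0795]
eef_rot: [[-0.993, 0.122, 0.007], [0.122, 0.993, 0.003], [-0.006, 0.004, -1.0]]
wrist_force: [0.7, 0.8, -0.8]
gripper_width: 0.5
```

Call:
{"api": "servo_tool", "payload": {
  "series": "0 0 -10 0 0 0 0.3; 0 0 -30 0 0 0 0.3; 0 0 -40 0 0 0 0.3; 0 0 -45 0 0 0 0.3; 0 0 0 0 0 0 0.3"
}}

```text
time: 16.38
eef_pos: [0.4704, -0.0366, 0.2085]
eef_rot: [[-0.993, 0.122, 0.003], [0.122, 0.993, 0.004], [-0.002, 0.004, -1.0]]
wrist_force: [0.7, -0.1, -3.1]
gripper_width: 0.501
```

```bash
python3 -c "
from h import *
go(613,-113,205,83.05,step=45)
im=read_camera('wrist');cv2.imwrite('pics/w5.png',im[:,:,::-1])"
```

```text
t 16.38 p [470.4 -36.6 208.5] d [142.6 -76.4  -3.5] w [ 0.2  0.1 -0. ] f [ 0.7 -0.1 -3.1] grip 0.501 rows 4
[-37.7, -14.6, 0.9] [0.04, 0.02, -0.01]
[-37.7, -14.6, 0.9] [0.0, 0.0, 0.0]
same to end
```

View pics/w5.png

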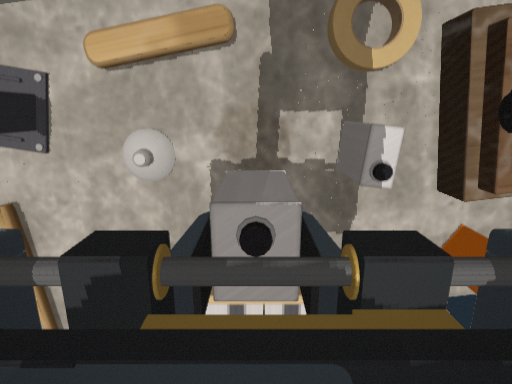

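The tin is held across its broad faces, with its cap at (256,238) in the wrist view. I'll carry it over pocket 2.

Call:
{"api": "servo_tool", "payload": {
  "series": "-38 -15 1 0 0 0 0.3; -38 -15 1 0 0 0 0.3; -35 -15 1 0 0 0 0.3; -20 -10 0 0 0 0 0.3; 0 0 0 0 0 0 0.3"
}}

```text
time: 17.05
eef_pos: [0.5888, -0.1075, 0.1919]
eef_rot: [[-0.992, 0.121, -0.022], [0.121, 0.993, 0.008], [0.023, 0.005, -1.0]]
wrist_force: [-0.1, 0.0, -3.4]
gripper_width: 0.499
```

```bash
python3 -c "
from h import *
go(613,-113,190,83.05,n=1)"
```

```text
t 17.05 p [ 588.8 -107.5  191.9] d [24.2 -5.5 -1.9] w [ 0.3 -1.3 -0. ] f [-0.1  0.  -3.4] grip 0.499 rows 1
[-24.7, -2.5, 1.3] [0.06, -0.27, -0.0]
```

Call:
{"api": "servo_tool", "payload": {
  "series": "-12 -1.5 -8 0.05 -0.25 0 0.3; -11 -1 -5 0 0 0 0.3; 0 0 0 0 0 0 0.3"
}}

```text
time: 17.42
eef_pos: [0.6106, -0.1118, 0.2038]
eef_rot: [[-0.993, 0.12, -0.004], [0.12, 0.993, 0.002], [0.005, 0.002, -1.0]]
wrist_force: [-0.2, 0.2, -2.0]
gripper_width: 0.5
```

```bash
python3 -c "
from h import *
go(613,-113,190,83.05,n=1)"
```

```text
t 17.43 p [ 610.6 -111.8  203.8] d [  2.4  -1.2 -13.8] w [ 0.1 -0.3  0. ] f [-0.2  0.2 -2. ] grip 0.5 rows 1
[-2.6, -0.9, 13.7] [0.02, -0.05, 0.01]
```

Call:
{"api": "servo_tool", "payload": {
  "series": "-2.5 -1 10 0 -0.05 0 0.3; 0 0 0 0 0 0 0.3; 0 0 12 0 0 0 0.3; 0 0 0 0 0 0 0.3"
}}

```text
time: 17.92
eef_pos: [0.6116, -0.1124, 0.1799]
eef_rot: [[-0.993, 0.12, -0.002], [0.12, 0.993, 0.002], [0.002, 0.002, -1.0]]
wrist_force: [0.6, -0.4, -3.3]
gripper_width: 0.499
```

```bash
python3 -c "
from h import *
go(613,-113,170,83.05,n=1)
c=get_calibration('scene')
im=read_camera('scene');cv2.imwrite('pics/s6.png',cv2.resize(im[100:280,230:400,::-1],None,fx=4,fy=3.3,interpolation=cv2.INTER_CUBIC))
cv2.imwrite('pics/scene6.png',im[:,:,::-1])
cw=get_calibration('wrist');im=read_camera('wrist');cv2.imwrite('pics/w6.png',im[:,:,::-1])"
```

```text
t 17.93 p [ 611.6 -112.4  179.9] d [ 1.4 -0.6 -9.9] w [ 0.1 -0.1  0.1] f [ 0.6 -0.4 -3.3] grip 0.499 rows 1
[-1.4, -0.4, 9.9] [0.02, -0.02, 0.01]
```

View pics/s6.png

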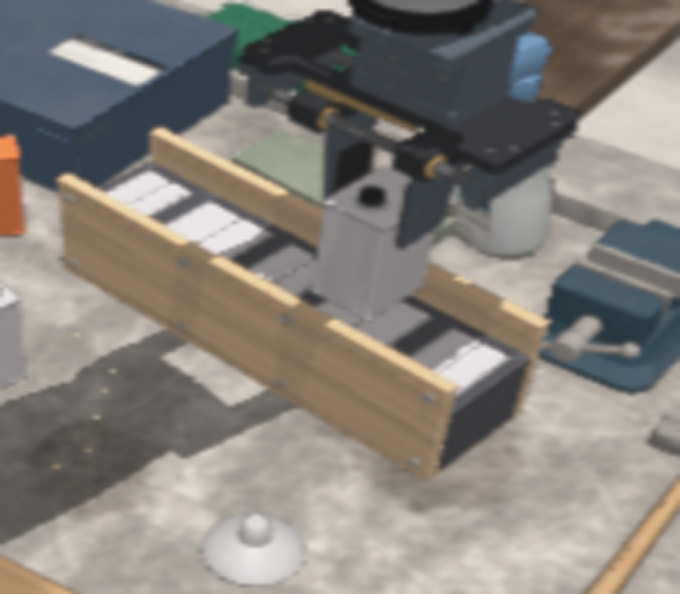

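View pics/w6.png

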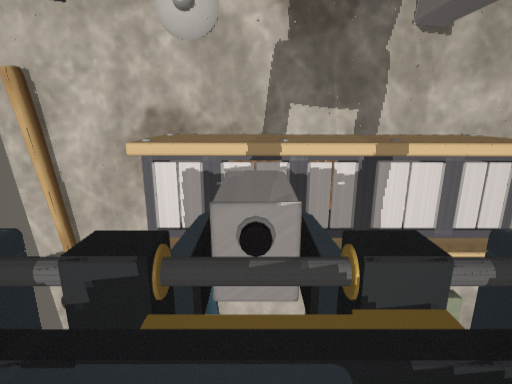

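The tin is centred over pocket 2 in both views: wrist tin at (257,200), flaps spanning columns 222–290. Descending.

Call:
{"api": "servo_tool", "payload": {
  "series": "-1.5 0 10 0 0 0 0.3; 0 0 10 0 0 0 0.3; 0 0 6 0 0 0 0.3; 0 0 5 0 0 0 0.3"
}}

```text
time: 18.52
eef_pos: [0.6147, -0.1129, 0.1487]
eef_rot: [[-0.993, 0.12, 0.002], [0.12, 0.993, 0.001], [-0.002, 0.002, -1.0]]
wrist_force: [0.3, -0.0, -0.5]
gripper_width: 0.502
```

```bash
python3 -c "
from h import *
go(613,-113,130,83.05,n=1)"
```

```text
t 18.52 p [ 614.7 -112.9  148.7] d [ -1.7  -0.1 -18.7] w [0.1 0.1 0.1] f [ 0.3 -0.  -0.5] grip 0.502 rows 1
[1.7, -0.3, 18.7] [0.02, 0.02, 0.01]
```

Call:
{"api": "servo_tool", "payload": {
  "series": "1.5 0 5 0 0 0 0.3; 0 0 8 0 0 0 0.3; 0 0 8 0 0 0 0.3; 0 0 8 0 0 0 0.3"
}}

```text
time: 19.02
eef_pos: [0.6141, -0.1129, 0.119]
eef_rot: [[-0.993, 0.12, 0.005], [0.12, 0.993, 0.001], [-0.005, 0.001, -1.0]]
wrist_force: [-0.3, -0.5, -1.7]
gripper_width: 0.502
```

```bash
python3 -c "
from h import *
go(613,-113,87,83.05,n=1)"
```

```text
t 19.02 p [ 614.1 -112.9  119. ] d [ -1.1  -0.1 -32. ] w [0.1 0.3 0.1] f [-0.3 -0.5 -1.7] grip 0.502 rows 1
[1.2, -0.3, 32.0] [0.01, 0.06, 0.01]
```

Call:
{"api": "servo_tool", "payload": {
  "series": "1 0 8 0 0 0 0.3; 0 0 8 0 0 0 0.3; 0 0 6 0 0 0 0.3; 0 0 4 0 0 0 0.3"
}}

```text
time: 19.52
eef_pos: [0.6124, -0.1126, 0.0898]
eef_rot: [[-0.993, 0.12, 0.003], [0.12, 0.993, 0.001], [-0.002, 0.002, -1.0]]
wrist_force: [-0.6, 0.7, -2.1]
gripper_width: 0.502
```

Call:
{"api": "servo_tool", "payload": {
  "series": "0 0 3 0 0 0 0.3; 0 0 3 0 0 0 0.3"
}}

```text
time: 19.77
eef_pos: [0.6124, -0.1126, 0.0876]
eef_rot: [[-0.993, 0.12, 0.003], [0.12, 0.993, 0.001], [-0.003, 0.001, -1.0]]
wrist_force: [-7.8, 1.5, 22.6]
gripper_width: 0.501
```

Floor contact at the expected height, with the tin underside at about 8 mm. Releasing.

Call:
{"api": "servo_tool", "payload": {
  "series": "0 0 -1 0 0 0 0.3; 0 0 0 0 0 0 0.7; 0 0 0 0 0 0 0.75; 0 0 0 0 0 0 0.75; 0 0 -20 0 0 0 0.75; 0 0 -40 0 0 0 0.75; 0 0 -45 0 0 0 0.75; 0 0 0 0 0 0 0.75"
}}

```text
time: 20.78
eef_pos: [0.613, -0.1129, 0.1967]
eef_rot: [[-0.993, 0.12, 0.005], [0.12, 0.993, 0.001], [-0.005, 0.001, -1.0]]
wrist_force: [-0.0, -0.6, -0.4]
gripper_width: 0.75
```

```bash
python3 -c "
from h import *
go(451.5,79.2,190,76.6,step=50)
im=read_camera('wrist');cv2.imwrite('pics/w7.png',im[:,:,::-1])
im=read_camera('scene');cv2.imwrite('pics/s7.png',cv2.resize(im[100:280,230:400,::-1],None,fx=4,fy=3.3,interpolation=cv2.INTER_CUBIC))"
```

```text
t 20.77 p [ 613.  -112.9  196.7] d [-161.5  192.1   -6.7] w [0.1 0.3 6.5] f [-0.  -0.6 -0.4] grip 0.75 rows 6
[30.6, 28.6, 1.0] [0.02, 0.06, 1.3]
[33.6, 24.9, 1.1] [0.0, 0.0, 0.0]
same to end
```

View pics/s7.png

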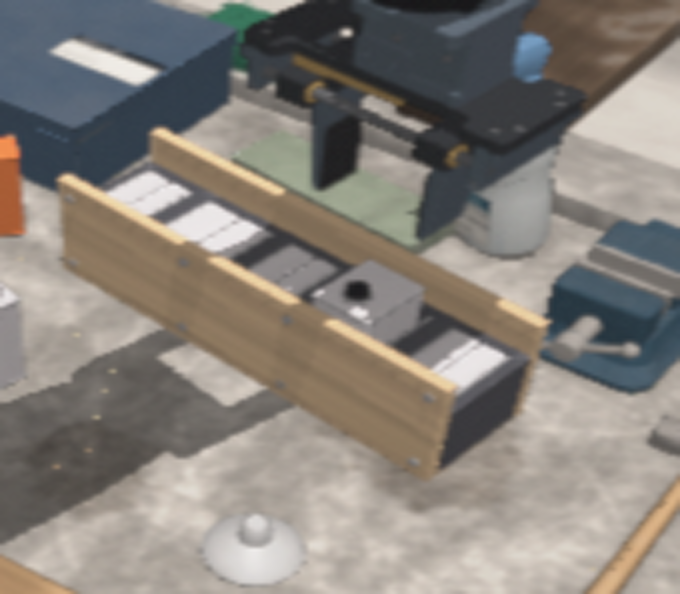

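The thick tin stands in pocket 2, top level at (370,290) in the crop, and the gripper is clear of it. On to the thin tin.

Call:
{"api": "servo_tool", "payload": {
  "series": "30 28 1 0 0 1.3 0.75; 33 25 1 0 0 0 0.75; 33 25 0 0 0 0 0.75; 33 25 0 0 0 0 0.75; 33 25 0 0 0 0 0.75; 25 18 0 0 0 0 0.75; 0 0 0 0 0 0 0.75"
}}

```text
time: 21.75
eef_pos: [0.4482, 0.0752, 0.1799]
eef_rot: [[-0.971, 0.237, -0.026], [0.237, 0.972, 0.003], [0.026, -0.004, -1.0]]
wrist_force: [0.5, 0.1, -0.7]
gripper_width: 0.75
```

```bash
python3 -c "
from h import *
go(451.5,79.2,170,76.6,n=1)"
```

```text
t 21.75 p [448.2  75.2 179.9] d [ 3.3  4.  -9.9] w [-0.2 -1.5 -0.3] f [ 0.5  0.1 -0.7] grip 0.75 rows 1
[-2.5, 4.7, 9.8] [-0.04, -0.3, -0.06]
```

Call:
{"api": "servo_tool", "payload": {
  "series": "-2.5 4.5 10 0 -0.3 0 0.75; 0 0 0 0 0 0 0.75"
}}

```text
time: 22.0
eef_pos: [0.4515, 0.0782, 0.1679]
eef_rot: [[-0.972, 0.236, -0.003], [0.236, 0.972, -0.005], [0.001, -0.006, -1.0]]
wrist_force: [-0.2, -0.3, -0.5]
gripper_width: 0.75
```

```bash
python3 -c "
from h import *
im=read_camera('wrist');cv2.imwrite('pics/w8.png',im[:,:,::-1])
go(451.5,79.2,79,76.6,n=1)"
```

```text
t 22.05 p [452.1  78.1 168.3] d [ -0.6   1.1 -89.3] w [-0.3 -0.  -0.3] f [ 0.2 -0.4 -0.6] grip 0.755 rows 1
[0.8, 1.4, 89.3] [-0.06, -0.01, -0.06]
```

View pics/w8.png

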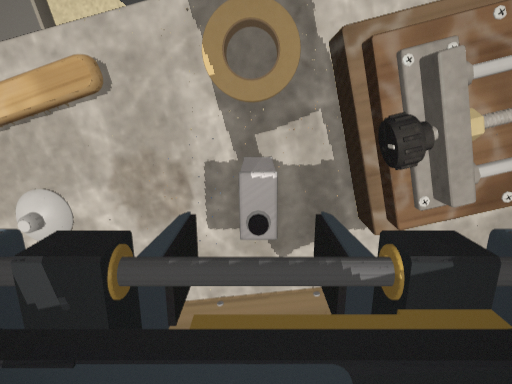

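The wrist view shows the thin tin at (258,205), aligned and midway between the fingers. Descending to grasp.

Call:
{"api": "servo_tool", "payload": {
  "series": "0.5 1.5 30 0 0 0 0.75; 0 0 30 0 0 0 0.75; 0 0 18 0 0 0 0.75; 0 0 8 0 0 0 0.75; 0 0 0 0 0 0 0.75"
}}

```text
time: 22.68
eef_pos: [0.4562, 0.0766, 0.0807]
eef_rot: [[-0.971, 0.24, 0.001], [0.24, 0.971, -0.005], [-0.002, -0.005, -1.0]]
wrist_force: [-0.1, 0.2, -1.0]
gripper_width: 0.748
```

```bash
python3 -c "
from h import *
go(451.5,79.2,79,76.6,n=1)"
```

```text
t 22.68 p [456.2  76.6  80.7] d [-4.7  2.6 -1.7] w [-0.3  0.1 -0.5] f [-0.1  0.2 -1. ] grip 0.748 rows 1
[5.2, 1.4, 1.7] [-0.06, 0.03, -0.1]
```

Call:
{"api": "servo_tool", "payload": {
  "series": "5 1.5 2 -0.05 0 -0.1 0.75; 0 0 0 0 0 0 0.75"
}}

```text
time: 22.92
eef_pos: [0.4524, 0.0794, 0.0798]
eef_rot: [[-0.973, 0.231, 0.005], [0.231, 0.973, -0.0], [-0.005, 0.001, -1.0]]
wrist_force: [0.3, 0.4, -0.1]
gripper_width: 0.746
```

```bash
python3 -c "
from h import *
go(451.5,79.2,79,76.6,n=1)"
```

```text
t 22.93 p [452.4  79.4  79.8] d [-0.9 -0.2 -0.8] w [0.  0.3 0. ] f [ 0.3  0.4 -0.1] grip 0.746 rows 1
[0.9, -0.4, 0.8] [0.01, 0.05, 0.0]
```

Call:
{"api": "servo_tool", "payload": {
  "series": "0.5 0 1 0 0 0 0.4; 0 0 0 0 0 0 0.25; 0 0 0 0 0 0 0.15; 0 0 0 0 0 0 0.15; 0 0 0 0 0 0 0.15",
  "squeeze": 40
}}

```text
time: 23.55
eef_pos: [0.4526, 0.0797, 0.0798]
eef_rot: [[-0.973, 0.231, 0.007], [0.231, 0.973, -0.0], [-0.007, 0.002, -1.0]]
wrist_force: [-0.2, 1.0, -0.1]
gripper_width: 0.326
```

```bash
python3 -c "
from h import *
go(451.5,79.2,79,76.6,n=1)"
```

```text
t 23.55 p [452.6  79.7  79.8] d [-1.1 -0.5 -0.8] w [0.1 0.4 0. ] f [-0.2  1.  -0.1] grip 0.326 rows 1
[1.0, -0.7, 0.8] [0.02, 0.08, 0.01]
```

Call:
{"api": "servo_tool", "payload": {
  "series": "0 0 -10 0 0 0 0.15; 0 0 -30 0 0 0 0.15; 0 0 -40 0 0 0 0.15; 0 0 -50 0 0 0 0.15; 0 0 0 0 0 0 0.15"
}}

```text
time: 24.18
eef_pos: [0.451, 0.0796, 0.2147]
eef_rot: [[-0.973, 0.231, 0.005], [0.231, 0.973, -0.0], [-0.005, 0.001, -1.0]]
wrist_force: [0.3, 1.0, -1.6]
gripper_width: 0.324
```

```bash
python3 -c "
from h import *
go(621,-45.6,212,83.05,step=42)"
```

```text
t 24.18 p [451.   79.6 214.7] d [ 170.  -125.2   -2.7] w [ 0.   0.3 -6.4] f [ 0.3  1.  -1.6] grip 0.324 rows 6
[-32.4, -13.8, 0.6] [0.01, 0.06, -1.28]
[-30.7, -17.3, 0.5] [0.0, 0.0, 0.0]
same to end
```

Call:
{"api": "servo_tool", "payload": {
  "series": "-32 -14 -3 0 0 -1.3 0.15; -31 -17 -3 0 0 0 0.15; -31 -17 -3 0 0 0 0.15; -31 -17 -3 0 0 0 0.15; -25 -17 -3 0 0 0 0.15; -12 -12 -3 0 0 0 0.15; 0 0 0 0 0 0 0.15"
}}

```text
time: 25.05
eef_pos: [0.597, -0.0387, 0.2263]
eef_rot: [[-0.993, 0.114, -0.011], [0.114, 0.993, 0.001], [0.011, 0.0, -1.0]]
wrist_force: [-0.1, -0.0, -1.9]
gripper_width: 0.326
```

```bash
python3 -c "
from h import *
go(621,-45.6,200,83.05,n=1)"
```

```text
t 25.05 p [597.  -38.7 226.3] d [ 24.   -6.9 -26.3] w [ 0.  -0.6  0.4] f [-0.1 -0.  -1.9] grip 0.326 rows 1
[-24.9, -4.1, 26.1] [0.0, -0.12, 0.08]
```

Call:
{"api": "servo_tool", "payload": {
  "series": "-15 -3 5 0 -0.1 0.1 0.15; -9 -1 10 0 0 0 0.15; 0 0 0 0 0 0 0.15"
}}

```text
time: 25.42
eef_pos: [0.6198, -0.0441, 0.2093]
eef_rot: [[-0.992, 0.122, -0.004], [0.122, 0.992, 0.001], [0.004, 0.001, -1.0]]
wrist_force: [0.1, 0.7, -1.5]
gripper_width: 0.325
```

```bash
python3 -c "
from h import *
go(621,-45.6,180,83.05,n=1)"
```

```text
t 25.43 p [619.8 -44.1 209.3] d [  1.2  -1.5 -29.3] w [ 0.1 -0.3 -0.1] f [ 0.1  0.7 -1.5] grip 0.325 rows 1
[-1.5, -1.3, 29.3] [0.01, -0.05, -0.01]
```

Call:
{"api": "servo_tool", "payload": {
  "series": "-1.5 -1.5 10 0 0 0 0.15; 0 0 12 0 0 0 0.15; 0 0 10 0 0 0 0.15; 0 0 0 0 0 0 0.15"
}}

```text
time: 25.92
eef_pos: [0.6199, -0.0451, 0.1745]
eef_rot: [[-0.993, 0.121, -0.006], [0.121, 0.993, 0.002], [0.006, 0.001, -1.0]]
wrist_force: [-0.5, 0.9, -1.0]
gripper_width: 0.326
```

```bash
python3 -c "
from h import *
go(621,-45.6,170,83.05,n=1)
im=read_camera('wrist');cv2.imwrite('pics/w9.png',im[:,:,::-1])
im=read_camera('scene');cv2.imwrite('pics/s9.png',cv2.resize(im[80:260,230:400,::-1],None,fx=4,fy=3.3,interpolation=cv2.INTER_CUBIC))"
```

```text
t 25.93 p [619.9 -45.1 174.5] d [ 1.1 -0.5 -4.5] w [ 0.1 -0.4 -0. ] f [-0.5  0.9 -1. ] grip 0.326 rows 1
[-1.2, -0.4, 4.5] [0.01, -0.07, -0.01]
```

View pics/w9.png

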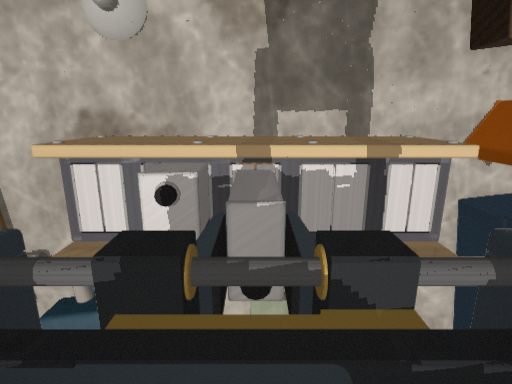

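View pics/s9.png

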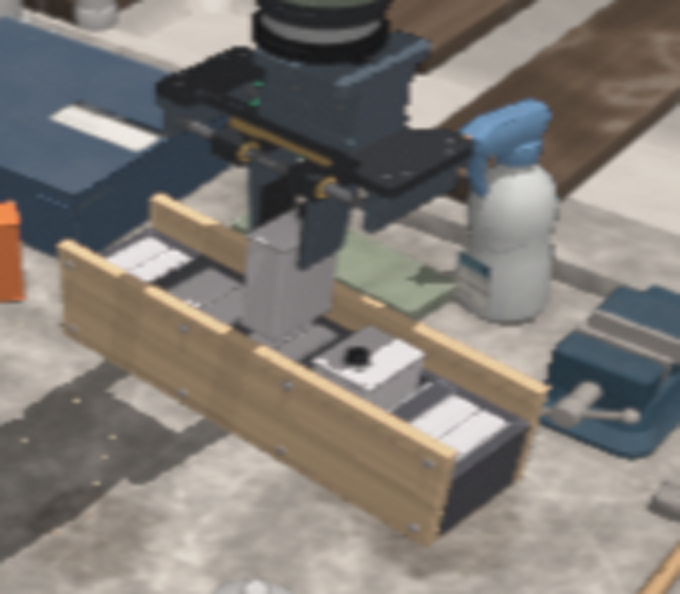

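The thin tin is centred over pocket 3 (wrist tin base at columns 232–278, flaps at 230–281), and the fingers clear the thick tin. Descending.

Call:
{"api": "servo_tool", "payload": {
  "series": "-1 -0.5 8 0 -0.07 0 0.15; 0 0 8 0 0 0 0.15; 0 0 6 0 0 0 0.15; 0 0 6 0 0 0 0.15"
}}

```text
time: 26.52
eef_pos: [0.6224, -0.0459, 0.1473]
eef_rot: [[-0.993, 0.122, 0.005], [0.122, 0.993, 0.001], [-0.005, 0.001, -1.0]]
wrist_force: [-0.0, -0.0, 1.8]
gripper_width: 0.324
```

```bash
python3 -c "
from h import *
go(621,-45.6,120,83.05,n=1)"
```

```text
t 26.52 p [622.4 -45.9 147.3] d [ -1.4   0.3 -27.3] w [ 0.1  0.3 -0. ] f [-0.  -0.   1.8] grip 0.324 rows 1
[1.6, 0.1, 27.3] [0.02, 0.06, -0.01]
```

Call:
{"api": "servo_tool", "payload": {
  "series": "1 0 6 0 0.06 0 0.15; 0 0 6 0 0 0 0.15; 0 0 7 0 0 0 0.15; 0 0 8 0 0 0 0.15"
}}

```text
time: 27.02
eef_pos: [0.6222, -0.0458, 0.1193]
eef_rot: [[-0.993, 0.122, 0.002], [0.122, 0.993, 0.001], [-0.002, 0.001, -1.0]]
wrist_force: [-0.4, 0.4, -0.3]
gripper_width: 0.33
```

```bash
python3 -c "
from h import *
go(621,-45.6,87,83.05,n=1)"
```

```text
t 27.02 p [622.2 -45.8 119.3] d [ -1.2   0.2 -32.3] w [ 0.1  0.1 -0. ] f [-0.4  0.4 -0.3] grip 0.33 rows 1
[1.3, -0.0, 32.3] [0.02, 0.02, -0.01]
```

Call:
{"api": "servo_tool", "payload": {
  "series": "1 0 8 0 0 0 0.15; 0 0 8 0 0 0 0.15; 0 0 6 0 0 0 0.15; 0 0 4 0 0 0 0.15"
}}

```text
time: 27.52
eef_pos: [0.6204, -0.0456, 0.0903]
eef_rot: [[-0.993, 0.122, -0.0], [0.122, 0.993, 0.001], [0.001, 0.001, -1.0]]
wrist_force: [-0.1, -0.1, -1.2]
gripper_width: 0.328
```

Call:
{"api": "servo_tool", "payload": {
  "series": "0 0 3 0 0 0 0.15; 0 0 3 0 0 0 0.15"
}}

```text
time: 27.78
eef_pos: [0.6204, -0.0456, 0.0878]
eef_rot: [[-0.993, 0.122, 0.0], [0.122, 0.993, 0.001], [-0.0, 0.001, -1.0]]
wrist_force: [-6.9, -0.0, 24.6]
gripper_width: 0.325
```

Floor contact, again with the underside at about 8 mm. Releasing with a small opening.

Call:
{"api": "servo_tool", "payload": {
  "series": "0 0 -1 0 0 0 0.15; 0 0 0 0 0 0 0.45; 0 0 0 0 0 0 0.45; 0 0 0 0 0 0 0.45; 0 0 -20 0 0 0 0.45; 0 0 -40 0 0 0 0.45; 0 0 -55 0 0 0 0.45; 0 0 -50 0 0 0 0.45; 0 0 0 0 0 0 0.45"
}}

```text
time: 28.9
eef_pos: [0.6208, -0.0458, 0.2576]
eef_rot: [[-0.993, 0.122, -0.001], [0.122, 0.993, 0.001], [0.001, 0.001, -1.0]]
wrist_force: [0.3, -0.4, -0.2]
gripper_width: 0.448
```

Call:
{"api": "servo_tool", "payload": {
  "series": "40 0 -10 0 0 0 0.45; 50 0 -10 0 0 0 0.45; 50 0 -10 0 0 0 0.45; 50 0 -10 0 0 0 0.45; 30 0 0 0 0 0 0.45; 0 0 0 0 0 0 0.45"
}}

```text
time: 29.65
eef_pos: [0.3935, -0.0182, 0.2914]
eef_rot: [[-0.992, 0.122, -0.013], [0.122, 0.993, 0.002], [0.013, 0.001, -1.0]]
wrist_force: [-0.0, -0.2, -0.1]
gripper_width: 0.449
```

Run:
```python
from h import *
o=get_obs();print(o['time'],o['eef_pos'],o['wrist_force'])
a=read_camera('scene')[:,:,::-1];b=read_camera('top')[:,:,::-1]
cv2.imwrite('pics/sceneF.png',a);cv2.imwrite('pics/topF.png',b)
A=cv2.resize(a[130:330,230:430],(400,400),interpolation=cv2.INTER_CUBIC);B=cv2.resize(b[120:270,215:385],(400,353),interpolation=cv2.INTER_CUBIC)
B=cv2.copyMakeBorder(B,0,47,0,0,cv2.BORDER_CONSTANT)
cv2.imwrite('pics/F.png',np.hstack([A,B]))
```

```text
29.65 [ 0.39351267 -0.0182118   0.29143285] [-0.04294017 -0.20664465 -0.0961941 ]
```

View pics/F.png

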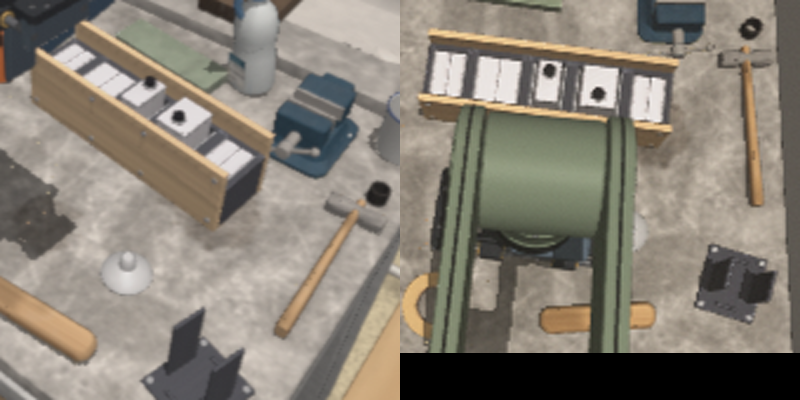

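Both tins stand level in pockets 3 and 2, with caps at (150,82) and (180,117) in the left half. One numeric check of the tins and bystanders, then I'll hand in.

Run:
```python
from h import *
im=cv2.imread("pics/topF.png"); cal=get_calibration("top");K=4
big=cv2.resize(im,None,fx=K,fy=K,interpolation=cv2.INTER_CUBIC);hsv=cv2.cvtColor(big,cv2.COLOR_BGR2HSV)
m=((hsv[...,2]>195)&(hsv[...,1]<30))
for c in blobs(big,m,400):
    c=(c+.5)/K-.5;u=c[:,0].mean(0)
    if 265<u[0]<315 and 125<u[1]<185:
        r=rect(cal,c,.1);print(u.round(1),np.round(r[0],1),np.round(r[1],1),round(r[2],1))
s0=cv2.imread("pics/scene0.png").astype(int);s1=cv2.imread("pics/sceneF.png").astype(int);t0=cv2.imread("pics/top0.png").astype(int)
d=lambda a,b,x,y,w,h:(np.abs(a-b)[y:y+h,x:x+w].max(2)>40).sum()
print("weight",d(s0,s1,278,250,30,28),"hammer scene",d(s0,s1,365,215,62,85),"hammer top",d(t0,im.astype(int),350,125,25,85))
finish_job()
```

```text
[299.3 156.5] [ 611.4 -112.4] [44. 54.] 84.5
[277.7 154. ] [618.5 -45.9] [27.9 54.5] 82.2
weight 0 hammer scene 0 hammer top 0
the job is handed in; nothing more can be done
```

I felt through the flaps with closed fingers: wide pocket 2 and narrow pocket 3 both dropped 18–20 mm below the deck at under 2 N. I took those as the empty ones and did not probe pockets 1, 4 and 5.

**Thick tin:** I gripped it by its free narrow edges, lifted it out of the holder, stood it upright on the bench and let go. I then took it again across its broad faces, lowered it into pocket 2 and released it.

**Thin tin:** I took the grey one across its broad faces, lowered it into pocket 3 and released it. I left the orange look-alikes alone.

**Last checks:**
- **Tin positions:** Both tins stopped firmly on the pocket floor with their undersides about 8 mm above the bench. In the top picture both tops look upright, and they measure within about 2 mm of the pocket centres.
- **Bystanders:** Camera differences around the hammer and the glass weight showed no changed pixels.
- **Time and clearance:** The job took about 30 s, and the arm was clear of everything when I handed in.
- **Contact force:** The highest wrist reading I saw was 38.5 N, when the thick tin touched down on the bench. It was under the limits but firmer than intended.
- **Tool drift:** The tool drifted by up to about 20 mm and 2° on the faster moves, so I corrected it before each grasp and lowering.

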